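# Shut and latch the desiccator cabinet

### The job

Close the open door of the small desiccator cabinet and latch it: lift the steel latch bar by its knob over the lip of the keeper, ease the door in against its soft seal until the bar comes over the notch, and let it drop fully home. Do not force the bar against the keeper, leave the other things on the bench where they are, and let go.

Things in the scene. Friction and masses are not known exactly. Their poses are not given: they have to be found in the camera images.
- cabinet: Clear-walled desiccator cabinet in an aluminium frame, 220 deep (x), 300 wide (y), 235 high, fixed. Origin under its centre at bench height; z up, its front faces its own -x. The door's upright hinge axis is at x = -121, y = -152; door 14 thick, 240 wide, top edge at z = 231. A white post at the +y end of the front carries the keeper, a small notched steel block.
- keeper_nominal (a point): Mean place of the notch in the keeper's top edge: mid-floor; axes as the cabinet's. The keeper is a hard steel block, 18 wide (y); its notch is 7.2 wide (x) and 12 deep. Outside it (-x) stands the square lip, 6 thick, inside it a flat land, 14 long, as high as the lip. The keeper is slotted: each time it really sits up to 5 mm farther in or out (x) than this point and must be felt.
- door (a joint): Door angle, rad, grows as it opens (counter-clockwise from above); at 0 parallel to the front, seal flat. The door stays where it is left, except on the foam seal, which meets it at about 0.06 and springs back, slowly: 1 N at first, then about 0.6 N more per mm at the knob. The bar lies over mid-notch at 0.008 to 0.045, as the keeper is set; latched, it reads up to 0.005 more.
- latch_bar: Flat steel bar on the outside of the door, 5 thick (x), 16 high, 190 long, about 0.15 kg with knob, turning in a vertical plane about a bolt on the door. Origin on the pivot at the bar's back face: 10 outside the hinge axis, 117 along the door from it, z = 212. Its y runs along the bar to the tip at 170, past the door's edge and the keeper; x is the door's inward normal.
- latch (a joint): Angle of the latch bar, rad: 0 when level (on its rest pin, or down in the notch), grows as the tip is lifted, to 0.9 at most; it falls by its own weight when free. From about 0.09 up the bar clears the lip; lying on the lip or the land it reads 0.07 to 0.08.
- latch_knob (a point): Centre of the black round knob on the latch bar: cylinder 26 in diameter, 18 long, axis along the bar's x, on a 10 mm stem out from the bar. 80 along the bar from the pivot, 33 outward from the bar's back face (so 43 outside the hinge axis and 197 along the door from it), z = 212 with the bar level. Axes as the bar's.
- jar: Bystander, to be left alone: Glass specimen jar with a white lid, 56 in diameter, 75 high, in front of the cabinet. Origin under its centre.
- ethanol: Bystander, to be left alone: White bottle, 60 in diameter, 150 high. Origin under its centre.
- petri: Bystander, to be left alone: Two stacked glass dishes, 92 in diameter, 30 high. Origin under its centre.
- tube_rack: Bystander, to be left alone: Yellow tube rack, 90 x 200, 62 high with the tubes. Origin under its centre.
- slide_box: Bystander, to be left alone: Wooden microscope-slide box, 100 x 180 x 34 high. Origin under its centre.
- tip_box: Bystander, to be left alone: Grey pipette-tip box with a clear lid, 85 x 120 x 75 high. Origin under its centre.
- forceps: Bystander, to be left alone: Steel forceps, 120 long, 4 thick, lying flat. Origin under its centre.

How it is judged (in metres and radians):
On the way, in this order (a step that is already met when the one before it is completed fails the run):
1. the latch bar is up at the height of the lip with the door nearly shut (value of joint door below 0.09 rad and value of joint latch above 0.07 rad), for 0.1 s.
2. the bar has come down into the notch behind the lip (value of joint door below 0.0515 rad and value of joint latch below 0.03 rad), for 0.2 s.
At the end, for the whole second after the job is handed in: the door is shut on its seal (under 0.0515 rad, which only a bar behind the lip can hold), the latch bar lies level in the keeper's notch (under 0.03 rad), everything is at rest and the bystanders are where they were (all of step 2 and velocity of joint door between -0.05 and 0.05 rad/s); the robot touches nothing.
It fails at once if the latch bar is forced against the keeper with more than 15 N (contact force between latch_bar and cabinet above 15 N).
It fails at once if a thing on the bench beside the cabinet is displaced by more than 30 mm (distance of any of jar, ethanol, petri, tube_rack, slide_box, tip_box, forceps from where it was at the start of the episode above 0.03 m).
It also fails if it takes over 54 s, if anything falls off the work surface, if the arm or the gripper's body presses on something with over 40 N, if the wrist force passes 120 N, or if a joint passes its speed limit or range.

### The arm

A 7-joint arm with a two-finger parallel gripper is mounted at the origin on the work surface. World frame = base frame: x ahead of the robot, y to its left, z up, the work surface at z = 0. Lengths are in mm, angles in rad, forces in N, time in s.
With the tool pointing down it reaches from about 400 to 875 mm from the base axis. Payload 19.3 kg.
Tool frame: the origin (TCP) lies at the very end of the fingers, on their centre line; the grasp point (between the pads) lies 19 mm behind it (grip_point_offset is the z of the grasp point in the tool frame, in mm); z points along the fingers, y is the line along which they close (so a half turn about z gives the same grasp; the last joint's range is limited). The gripper opens to 85 mm and grips with 20 to 120 N. Pads are 22 mm wide; open, the fingers measure 114 mm over their backs; the gripper's body (76 mm by 85 mm) begins 54 mm behind the grasp point. The pads swing forward as they close: fully open they stand 13 mm farther back than shut.
Start: joints at [-1.359, 0.521, -0.036, 1.599, 0.021, 1.021, -0.113], TCP at [173.822, 600.334, 231.291] pointing down, gripper open.
Joint ranges: [-2.91, 2.91], [-0.3, 2.13], [-1.5, 1.42], [0.17, 2.43], [-1.26, 4.41], [0.16, 1.93], [-2.52, 2.52]. Speed limits (rad/s): [1.89, 1.89, 2.39, 2.39, 3.01, 3.01, 3.01].

### API

Orientations are given as a 3x3 rotation matrix whose columns are the frame's x, y, z axes.
In Python, from workcell import movep, movel, goto_joints, open_gripper, clamp, wait, inverse_kinematics, read_state, camera, PlanningError, finish_job, grip_point_offset gives the robot as it stands. Calls block until the motion is done:
- movep(position, orientation): joint-space move of the TCP to a pose.
- movel(position, frame=None, max_speed=150, guard=None): straight line of the TCP; frame=None keeps the orientation; max_speed is the mean speed in mm/s. With guard (N) it stops when the force on the tool has changed by that much, and returns True; else False.
- goto_joints(angles): joint-space move.
- open_gripper() and clamp(): open the fingers fully, or close them until they stop; the grip force is fixed at half the most.
- wait(seconds).
- inverse_kinematics(position, orientation): joint angles nearest the present ones, or None.
- read_state(): the state.
- camera(name): name is "scene" or "side" or "wrist"; returns a dict with "image" (420x560x3 uint8, blue, green, red), "range_z" (420x560 float32, mm along the optical axis (not along the pixel's ray), 0 where there is no reading), "fx", "fy", "cx", "cy" (pixels), "cam_to_world" (4x4, takes a point from camera to world coordinates). Camera axes: x right, y up, looking along -z (the intrinsics and any distortion apply to the point x, -y, -z); pixel columns grow to the right and rows downward; lengths in mm; the calibration is good to about 2 mm. A picture is of the moment at which its call begins.
A pose or a line that the arm cannot do raises PlanningError and nothing moves.
- finish_job(): hands the job in; it is judged then, once.
The state is a dict: "time": time; "qpos": joint angles; "qvel": joint speeds; "joint_efforts": joint torques, N m; "eef_pos": TCP position; "tool_rot": TCP orientation; "ft_force": force on the tool from outside, world axes, zero at the start; "torque": the same for the moment, N m; "finger_gap": finger opening in mm; "gripper_force": force on a finger pad.
Only numpy, scipy, OpenCV 4.12 (cv2) and the standard library are available. Lean on these libraries where they do the work, as an engineer would, in place of code of your own. Each camera call takes 0.05 s, during which the arm holds its last target. There are 200 camera calls.

## Working session

There is one attempt and no reset: what is moved stays moved. The work goes in short steps, each a Python script; the robot and the scene stay as the last script left them, time stands still between calls to the robot, and variables do not carry over. Pictures are saved under pics/ and viewed, at most 10 in all, crops included, and the job is handed in when it is done.

```bash
mkdir -p pics; ls; python3 - <<'E'
from workcell import *
import cv2,numpy as np
for n in("scene","side"):
    c=camera(n);cv2.imwrite(f"pics/{n}0.png",c["image"]);np.savez(f"{n}0.npz",**{k:v for k,v in c.items()})
    print(n,c["fx"],c["fy"],c["cx"],c["cy"],c.keys());print(np.round(c["cam_to_world"],3))
s=read_state();print(s["time"],np.round(s["tool_rot"],3),grip_point_offset,s["ft_force"])
E
```

```text
pics
scene 388.26036183379705 388.26036183379705 276.68186893353084 205.1466429148509 dict_keys(['image', 'range_z', 'fx', 'fy', 'cx', 'cy', 'cam_to_world'])
[[ 5.450000e-01 -6.280000e-01  5.550000e-01  1.032062e+03]
 [ 8.390000e-01  4.060000e-01 -3.630000e-01 -3.953190e+02]
 [ 2.000000e-03  6.630000e-01  7.480000e-01  7.995920e+02]
 [ 0.000000e+00  0.000000e+00  0.000000e+00  1.000000e+00]]
side 432.52627203979415 432.52627203979415 277.68565169593097 217.03481973560693 dict_keys(['image', 'range_z', 'fx', 'fy', 'cx', 'cy', 'cam_to_world'])
[[ 7.24000e-01  3.97000e-01 -5.65000e-01 -3.29350e+01]
 [-6.90000e-01  4.11000e-01 -5.96000e-01 -6.99540e+02]
 [-5.00000e-03  8.21000e-01  5.71000e-01  7.60244e+02]
 [ 0.00000e+00  0.00000e+00  0.00000e+00  1.00000e+00]]
0.1 [[-0.961  0.278 -0.   ]
 [ 0.278  0.961 -0.001]
 [-0.    -0.001 -1.   ]] -18.700000000000003 [ 0.03657603 -0.16412257 -0.31530457]
```

View pics/scene0.png

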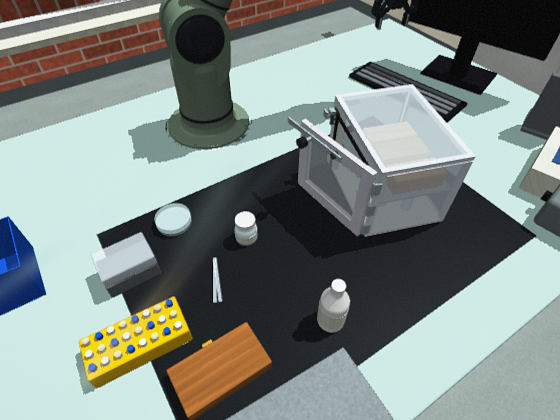

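View pics/side0.png

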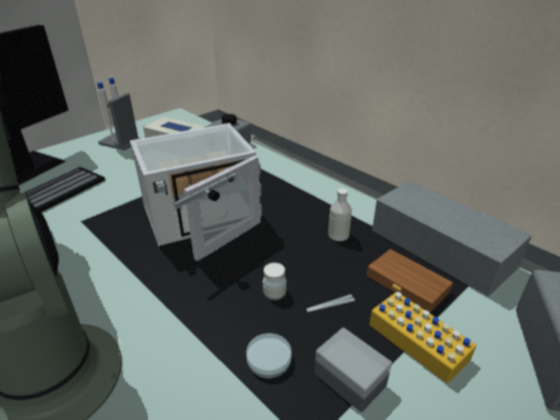

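The scene view shows the cabinet's top rim, with corners near (338,98), (411,88), (470,158) and (375,180). The door is open and hinged near (375,190), with its free end near (292,122) and the knob near (304,143). In the side view the knob is at (213,195), the keeper post at (160,187), and the jar at (275,282), in front of the cabinet.

```bash
cat > h.py <<'E'
import numpy as np,cv2
def load(n): return dict(np.load(n+".npz"))
def cloud(c):
    z=c["range_z"].astype(float);v,u=np.mgrid[:z.shape[0],:z.shape[1]]
    P=np.stack([(u-c["cx"])/c["fx"]*z,-(v-c["cy"])/c["fy"]*z,-z,np.ones_like(z)],-1)
    W=(P@c["cam_to_world"].T)[...,:3];W[z<=0]=np.nan;return W
def ray(c,u,v):
    T=c["cam_to_world"];d=T[:3,:3]@np.array([(u-c["cx"])/c["fx"],-(v-c["cy"])/c["fy"],-1.]);return T[:3,3],d/np.linalg.norm(d)
def onz(c,u,v,z): o,d=ray(c,u,v);return o+d*(z-o[2])/d[2]
def tri(r1,r2):
    A=np.stack([r1[1],-r2[1]],1);t=np.linalg.lstsq(A,r2[0]-r1[0],rcond=None)[0]
    a=r1[0]+r1[1]*t[0];b=r2[0]+r2[1]*t[1];return (a+b)/2,np.linalg.norm(a-b)
E
python3 - <<'E'
from h import *
np.set_printoptions(precision=1,suppress=True)
cs={n:load(n+"0") for n in("scene","side")}
for n,c in cs.items():
    W=cloud(c);im=c["image"]
    print(n,"jar etc")
    pts={"scene":[(304,143),(292,122),(375,178),(330,113),(338,98),(411,88),(470,158),(376,172),(245,218)],"side":[(213,195),(190,190),(255,158),(160,187),(135,140),(238,126),(255,152),(140,165),(275,270)]}[n]
    for u,v in pts: print((u,v),W[v,u],onz(c,u,v,233))
    m=(W[...,2]>226)&(W[...,2]<242)&(W[...,0]>250)
    Q=W[m];print(len(Q),cv2.minAreaRect(Q[:,:2].astype(np.float32)))
    g=cv2.inRange(im,(0,0,0),(45,45,45))
    box={"scene":(290,130,320,160),"side":(203,185,225,205)}[n]
    s=g[box[1]:box[3],box[0]:box[2]];k,l,st,ce=cv2.connectedComponentsWithStats(s);print(st,ce+np.array(box[:2]))
    x0,y0,x1,y1={"scene":(280,80,480,240),"side":(125,115,275,265)}[n]
    cv2.imwrite(f"pics/{n}_crop.png",cv2.resize(im[y0:y1,x0:x1],None,fx=4 if n=="side" else 3.7,fy=4 if n=="side" else 3.7,interpolation=cv2.INTER_CUBIC)[:600,:800])
E
```

```text
scene jar etc
(304, 143) [473.4  45.  219. ] [486.9  34.4 233. ]
(292, 122) [389.6  68.8 217.1] [407.2  56.1 233. ]
(375, 178) [646.1 109.5 213. ] [659.3  92.3 233. ]
(330, 113) [402.4 179.  209.2] [427.8 155.8 233. ]
(338, 98) [388.7 212.6 234.2] [387.3 214.  233. ]
(411, 88) [455.9 407.6 233. ] [455.9 407.5 233. ]
(470, 158) [725.1 311.2 232. ] [725.7 309.9 233. ]
(376, 172) [646.2 107.4 231.9] [646.9 106.5 233. ]
(245, 218) [ 485.7 -130.3   72.7] [ 606.2 -188.7  233. ]
8551 ((504.12939453125, 552.5371704101562), (366.6155090332031, 949.6561889648438), 9.527762413024902)
[[  0   0  30  30 718]
 [  0   7  18  23 182]] [[306.1 143.6]
 [298.2 148.1]]
side jar etc
(213, 195) [454.5  36.9 219.5] [442.3  18.4 233. ]
(190, 190) [419.7  79.  229.6] [416.8  74.  233. ]
(255, 158) [635.3  92.1 232.2] [634.3  90.9 233. ]
(160, 187) [388.6 166.7 213.1] [373.3 135.2 233. ]
(135, 140) [459.  412.7 234.9] [460.8 416.8 233. ]
(238, 126) [945.3 554.1  90.9] [737.6 288.  233. ]
(255, 152) [655.  114.5 235. ] [657.7 117.7 233. ]
(140, 165) [392.4 263.6 235.8] [394.7 268.8 233. ]
(275, 270) [ 490.3 -137.1   73.1] [ 368.5 -268.   233. ]
6450 ((1216.13818359375, 1128.5653076171875), (2564.65234375, 1921.548095703125), 89.70932006835938)
[[  0   0  22  20 354]
 [  5   5  11  11  86]] [[213.6 194.4]
 [213.2 195. ]]
```

View pics/scene_crop.png

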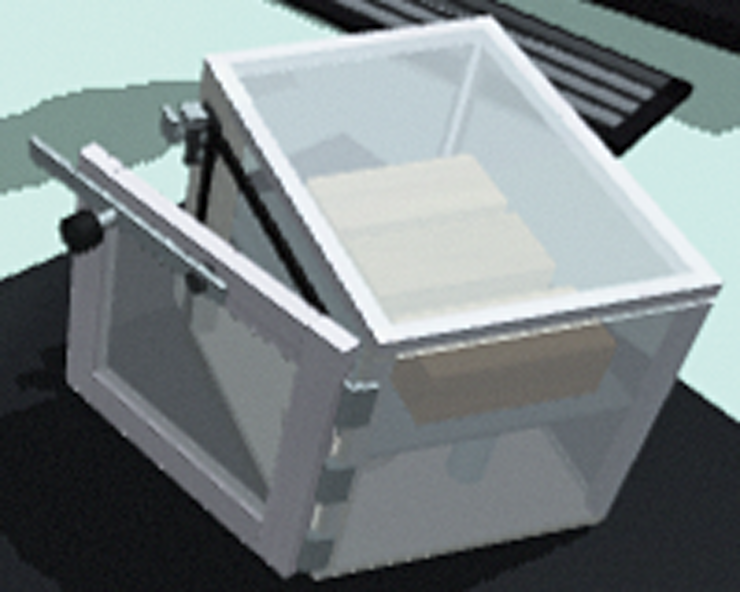

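View pics/side_crop.png

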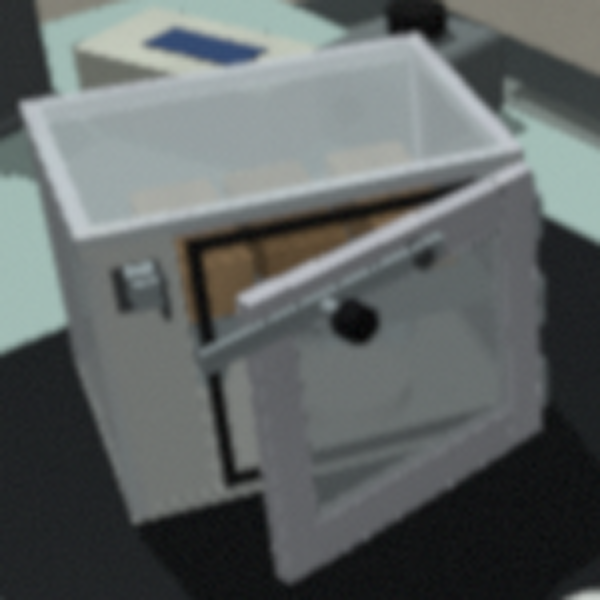

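The crops show the top-rim corners. In scene they are at about (335,96), (412,84), (475,158) and (383,172), in side at (130,141), (230,124), (255,153) and (144,174). The knob is at (302,143) in scene and (213.7,195.5) in side, and the bar is level.

```bash
cat >> h.py <<'E'
from scipy.spatial.transform import Rotation as Ro
import json
def Rz(a): return Ro.from_euler('z',a).as_matrix()
def Rx(a): return Ro.from_euler('x',a).as_matrix()
def tool(cab,th,ph,sgn,off=21,dx=0,dy=0,dz=0):
    """cab=(x,y,yaw): TCP pose gripping the knob at door th, latch ph"""
    C=Rz(cab[2]);h=np.array([cab[0],cab[1],0])+C@np.array([-121,-152,0])
    D=C@Rz(th);B=D@Rx(ph)
    k=h+D@np.array([-10,117,212])+B@np.array([-33+dx,80+dy,dz])
    R=B@np.diag([-sgn,sgn,-1.]);return k+R[:,2]*off,R
E
python3 - <<'E'
from h import *
from workcell import inverse_kinematics
from scipy.optimize import least_squares
np.set_printoptions(precision=1,suppress=True)
S,D=load("scene0"),load("side0")
ps=[(335.4,96.2),(412.4,84),(474.6,157.6),(382.7,171.9)];pd=[(144.5,174.2),(130,140.8),(229.5,123.8),(255.5,153)]
A=np.array([onz(S,*p,235) for p in ps]);B=np.array([onz(D,*p,235) for p in pd]);print(A,B)
m=np.array([[-110,150],[110,150],[110,-150],[-110,-150]])
def f(p,Q): return (m@Rz(p[2])[:2,:2].T+p[:2]-Q[:,:2]).ravel()
for Q in(A,B,(A+B)/2):
    r=least_squares(f,[550,250,1.18],args=(Q,));print(r.x[:2],round(r.x[2],4),r.fun)
cab=r.x
k,e=tri(ray(S,302.2,142.7),ray(D,213.7,195.5));print("knob",k,e)
C=Rz(cab[2])[:2,:2];q=C.T@(k[:2]-cab[:2])-np.array([-121,-152]);print("rel hinge",q,np.hypot(*q),np.hypot(43,197))
th=np.arctan2(q[1],q[0])-np.arctan2(197,-43);print("theta",th)
json.dump(dict(cab=list(cab),th=th,knob=list(k)),open("est.json","w"))
for s in(1,-1):
    for t,p in((th,0),(th/2,0.12),(0.03,0.12),(0,0)):
        P,R=tool(cab,t,p,s);j=inverse_kinematics(P,R);j2=inverse_kinematics(P+[0,0,110],R);print(s,P,None if j is None else np.round(j,2),j2 is not None)
E
```

```text
[[379.5 211.4 235. ]
 [446.  422.3 235. ]
 [731.3 316.9 235. ]
 [655.7 116.8 235. ]] [[376.8 213.4 235. ]
 [446.  417.7 235. ]
 [726.7 315.8 235. ]
 [652.1 109.1 235. ]]
[553.1 266.9] 1.2319 [-4.4  1.6  2.2 -1.9 -0.2  3.8  2.3 -3.5]
[550.4 264. ] 1.2222 [-4.9 -1.5  1.   0.9  2.2  0.3  1.7  0.3]
[551.8 265.4] 1.227 [-4.7  0.   1.6 -0.5  1.   2.1  2.  -1.6]
knob [462.8  47.5 210.5] 1.7481963203456823
rel hinge [-114.2  162.3] 198.44993778364764 201.6382900145704
theta 0.39808964452012896
1 [459.7  46.6 191. ] [-1.1  0.7  1.2  2.1 -0.8  1.  -2.5] True
1 [451.   86.4 200.7] [ 0.6  0.7 -1.3  1.9  0.6  1.2  2.1] True
1 [451.6 120.8 200.7] [-0.2  0.4 -0.2  1.9 -0.   0.9  2.5] True
1 [454.1 126.2 191. ] [-0.3  0.3 -0.2  2.   0.1  0.8  2.3] True
-1 [459.7  46.6 191. ] [-0.6  0.4  0.5  2.1 -0.2  0.8  0.1] True
-1 [451.   86.4 200.7] [-0.7  0.4  0.5  2.  -0.3  0.9 -0.1] True
-1 [451.6 120.8 200.7] [-0.7  0.4  0.5  2.  -0.3  0.9 -0.3] True
-1 [454.1 126.2 191. ] [-0.8  0.4  0.5  2.  -0.3  0.8 -0.5] True
```

```bash
python3 - <<'E'
from h import *
from workcell import *
np.set_printoptions(precision=2,suppress=True)
e=json.load(open("est.json"));P,R=tool(e["cab"],e["th"],0,-1)
s=read_state();movel(s["eef_pos"]+np.array([0,0,130]),max_speed=250)
movep(P+[0,0,100],R)
s=read_state();print(s["time"],s["eef_pos"],P,s["ft_force"])
c=camera("wrist");np.savez("w1.npz",**c);cv2.imwrite("pics/w1.png",c["image"])
E
```

```text
3.0083 [459.87  47.56 290.99] [459.73  46.65 191.  ] [ 0.72  1.04 -1.37]
```

View pics/w1.png

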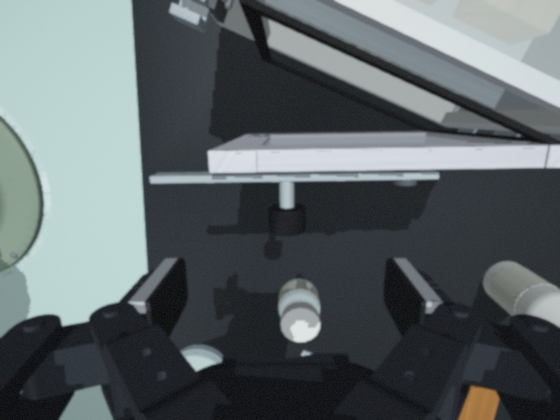

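The wrist view shows the bar from tip (152,179) to tail (438,175), the knob at (287,219), the keeper at (188,12), and the open fingers at rows 260–320. The yaw is right.

```bash
python3 - <<'E'
from h import *
np.set_printoptions(precision=2,suppress=True)
c=load("w1");e=json.load(open("est.json"));cab=e["cab"];im=c["image"];W=cloud(c)
g=im.max(2)
# knob: dark box columns on rows, bar edge
print("row profile col 287",g[195:245:2,287]);print("cols row 215",g[215,262:312:2]);
a=onz(c,152,179,220);b=onz(c,438,175,220);d=a-b;print("bar len",np.linalg.norm(d),"yaw",np.arctan2(d[1],d[0])-np.pi/2-cab[2])
for p in((287,207),(287,219),(287,232),(270,215),(304,215)): print(p,W[p[1],p[0]],onz(c,*p,225),onz(c,*p,212))
print("pivot-ish tail",b,"tip",a)
P,R=tool(cab,e["th"],0,-1,off=0);print("model knob",P)
print("tip model",P+Rz(cab[2]+e["th"])@[30.5,90,0])
m=(W[...,2]>204)&(W[...,2]<225);ys,xs=np.where(m[:40,150:240]);print(W[ys[::40],xs[::40]+150])
C=Rz(cab[2]);k=np.array([cab[0],cab[1],0])+C@[-140,106,216];print("keeper model",k)
E
```

```text
row profile col 287 [202 202 203 202 203 201 186  92  32  47  43  44  42  44  44  41  44  43
  39  36  45  58  59  57  60]
cols row 215 [44 37 39 32 26 35 29 33 37 37 41 44 42 38 43 38 38 39 32 32 29 29 39 43
 42]
bar len 187.12256481662783 yaw -5.869502810157565
(287, 207) [461.08  55.39 217.2 ] [460.91  57.51 225.  ] [461.2   53.98 212.  ]
(287, 219) [461.38  49.32 225.09] [461.38  49.3  225.  ] [461.7   45.26 212.  ]
(287, 232) [461.9   40.3  225.23] [461.9   40.21 225.  ] [462.26  35.61 212.  ]
(270, 215) [449.79  48.98 216.85] [450.04  51.43 225.  ] [449.65  47.52 212.  ]
(304, 215) [473.05  50.27 216.83] [472.41  52.67 225.  ] [473.42  48.85 212.  ]
pivot-ish tail [558.31  83.28 220.  ] tip [371.65  70.2  220.  ]
model knob [459.73  46.65 212.  ]
tip model [368.21  72.21 212.  ]
[[390.75 179.82 204.75]
 [403.19 177.41 213.25]
 [411.57 178.06 210.93]
 [405.61 176.65 210.95]
 [387.36 173.73 213.8 ]
 [410.59 176.75 206.01]
 [392.55 171.95 215.55]
 [408.74 175.02 205.96]
 [392.75 170.72 214.34]
 [387.23 168.98 215.7 ]
 [395.21 169.14 214.8 ]
 [403.16 168.76 215.94]
 [396.04 167.33 215.8 ]
 [402.76 169.5  206.79]
 [400.41 166.3  214.54]
 [401.71 165.78 212.62]
 [401.74 164.69 210.36]]
keeper model [404.79 169.34 216.  ]
```

```bash
python3 - <<'E'
from h import *
from workcell import *
np.set_printoptions(precision=2,suppress=True)
e=json.load(open("est.json"));cab=np.array(e["cab"]);th=0.41
k=tool(cab,th,0,-1,off=0)[0];cab[:2]+=np.array([461.2,48.0])-k[:2]
json.dump(dict(cab=list(cab),th=th),open("est.json","w"));print(cab)
P,R=tool(cab,th,0,-1)
movep(P+[0,0,60],R);print(movel(P,max_speed=80,guard=8))
s=read_state();print(s["time"],s["eef_pos"],P,s["ft_force"])
clamp();wait(.2);s=read_state();print(s["time"],s["eef_pos"],s["ft_force"],s["torque"],s["finger_gap"],s["gripper_force"])
c=camera("wrist");np.savez("w2.npz",**c);cv2.imwrite("pics/w2.png",c["image"])
E
```

```text
[552.59 269.1    1.23]
False
4.2417 [461.47  47.99 191.42] [461.2  48.  191. ] [0.14 0.41 0.2 ]
5.0333 [461.06  47.97 191.21] [-2.49 -0.93  7.85] [-0.11  0.7   0.1 ] 24.182137879939294 58.31810474395752
```

View pics/w2.png

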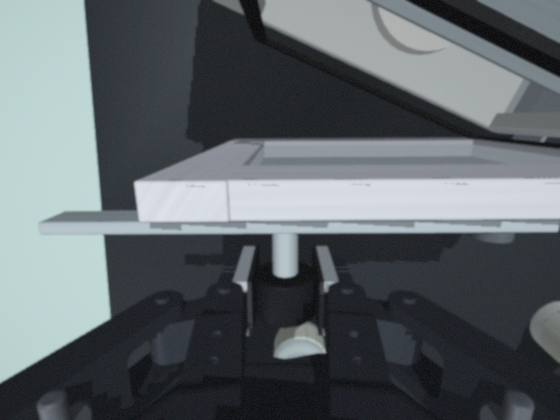

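The knob sits between the pads with the bar level. I'll lift, then swing the door in by waypoints while watching the forces.

```bash
python3 - <<'E'
from h import *
from workcell import *
np.set_printoptions(precision=2,suppress=True)
e=json.load(open("est.json"));cab=e["cab"];th=e["th"]
def rep(t):
    s=read_state();B=Rz(cab[2]+t);print(round(t,3),round(s["time"],2),"barF",B.T@s["ft_force"],"T",B.T@s["torque"],round(s["finger_gap"],1));return s
rep(th)
for p in(0.07,0.14): movep(*tool(cab,th,p,-1));rep(th)
for t in np.linspace(th,0.11,7)[1:]:
    movep(*tool(cab,t,0.14,-1));s=rep(t)
    if np.linalg.norm(s["ft_force"])>35: print("HIGH");break
c=camera("wrist");np.savez("w3.npz",**c);cv2.imwrite("pics/w3.png",c["image"])
E
```

```text
0.41 5.08 barF [0.3  3.47 8.06] T [0.73 0.03 0.03] 24.2
0.41 5.33 barF [0.43 2.5  1.81] T [ 0.24 -0.03  0.05] 24.8
0.41 5.58 barF [0.19 2.15 1.68] T [ 0.2  -0.08  0.13] 24.3
0.36 5.83 barF [ 0.1   0.61 -0.7 ] T [-0.06  0.05  0.  ] 24.1
0.31 6.08 barF [ 0.35  1.59 -1.09] T [-0.04  0.02 -0.01] 24.1
0.26 6.33 barF [ 0.44  1.48 -0.89] T [-0.05 -0.02  0.02] 24.2
0.21 6.58 barF [ 0.78  0.21 -0.96] T [-0.16 -0.09  0.08] 24.0
0.16 6.83 barF [ 0.95  0.78 -0.41] T [-0.3  -0.14  0.05] 24.3
0.11 7.08 barF [ 0.41 -1.15 -0.62] T [-0.47 -0.09  0.1 ] 24.0
```

View pics/w3.png

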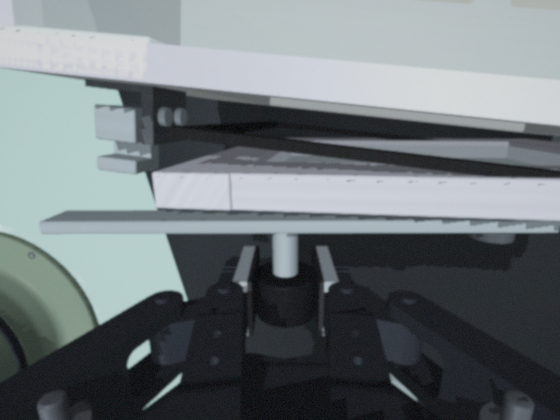

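The wrist view shows the bar lifted, with its top edge at row 215. The keeper's land spans rows 105–140 and its lip rows 155–170, around column 120. I'll measure the notch relative to the bar there.

```bash
python3 - <<'E'
from h import *
np.set_printoptions(precision=1,suppress=True)
c=load("w3");cab=json.load(open("est.json"))["cab"];W=cloud(c)
h=np.array([cab[0],cab[1],0])+Rz(cab[2])@[-121,-152,0]
L=(W-h)@Rz(cab[2])  # hinge frame
for u in (105,120,130):
    print("col",u)
    for v in range(98,176,3): print(v,L[v,u],c["image"][v,u].max(),end=" | ")
    print()
print("bar"); 
for u in(60,100,120,200): print([ (v,L[v,u]) for v in (216,224,230)])
D=Rz(0.11);b=np.array([-10,117,212])
for s in(140,150): print("bar mid model",s,D@(b+Rx(.14)@[-2.5,s,8]))
E
```

```text
col 105
98 [ -3.9 425.3  -0.3] 204 | 101 [ -7.  424.9   0.4] 204 | 104 [-10.2 426.   -0.9] 180 | 107 [ -2.7 271.7 215.6] 176 | 110 [ -3.9 271.5 215.9] 186 | 113 [ -5.2 272.6 214.5] 186 | 116 [ -6.3 272.  215.5] 185 | 119 [ -7.5 272.4 214.9] 186 | 122 [ -8.7 272.5 214.9] 190 | 125 [-10.  272.9 214.3] 190 | 128 [-11.2 272.6 214.9] 188 | 131 [-12.4 273.  214.4] 185 | 134 [-13.5 272.2 215.5] 185 | 137 [-14.9 273.2 214.3] 182 | 140 [-48.9 427.1  -0.2] 196 | 143 [-52.3 427.3  -0.3] 206 | 146 [-55.8 428.1  -1.1] 205 | 149 [-58.9 427.1   0.5] 205 | 152 [-62.3 427.4   0.2] 205 | 155 [-23.3 276.4 210.3] 149 | 158 [-23.6 273.  215.1] 179 | 161 [-25.1 273.5 214.4] 186 | 164 [-26.3 273.2 214.8] 188 | 167 [-27.6 273.2 214.9] 186 | 170 [-28.9 273.6 214.6] 186 | 173 [-86.3 427.8   1.1] 206 | 
col 120
98 [ -2.1 408.4  -1.1] 154 | 101 [ -5.1 407.2   0.8] 187 | 104 [ -8.3 408.3  -0.6] 187 | 107 [ -2.  265.7 214.9] 123 | 110 [ -3.2 265.8 214.7] 185 | 113 [ -4.4 265.5 215.3] 186 | 116 [ -5.6 266.3 214.1] 185 | 119 [ -6.8 265.8 214.9] 186 | 122 [ -7.9 265.2 215.9] 188 | 125 [ -9.2 265.8 215. ] 189 | 128 [
[... 1081 characters left out ...]
.1 264.7 210.3] 117 | 161 [-23.4 261.6 215.1] 175 | 164 [-24.9 262.3 214.1] 189 | 167 [-26.1 261.9 214.8] 188 | 170 [-27.5 262.2 214.3] 187 | 173 [-28.7 262.2 214.5] 184 | 
bar
[(216, array([-44.2, 278.1, 235.3])), (224, array([-44.9, 273.3, 240.9])), (230, array([-47.3, 273.5, 240.9]))]
[(216, array([-42.2, 262.4, 233.9])), (224, array([-43. , 258.3, 239.6])), (230, array([-46.1, 259.6, 238. ]))]
[(216, array([-41.4, 255. , 232.8])), (224, array([-41.9, 250.8, 239.2])), (230, array([-44.2, 250.8, 239.2]))]
[(216, array([-38. , 224.9, 228.7])), (224, array([-38.8, 222.4, 234.9])), (230, array([-40.9, 222.1, 235.5]))]
bar mid model 140 [-40.4 251.6 239.5]
bar mid model 150 [-41.5 261.4 240.9]
```

Measured at the keeper, the notch centre is at x ≈ -19.3 in the hinge frame and the bar's mid-line at ≈ -44.5. That puts the notch at a commanded θ of about 0.013. I'll ease in there with the bar still up and re-measure.

```bash
python3 - <<'E'
from h import *
from workcell import *
np.set_printoptions(precision=1,suppress=True)
cab=json.load(open("est.json"))["cab"]
def rep(t):
    s=read_state();B=Rz(cab[2]+t);print(round(t,3),round(s["time"],2),"barF",B.T@s["ft_force"],"T",np.round(B.T@s["torque"],2),round(s["finger_gap"],1));return s
for t in(0.08,0.06,0.045,0.03,0.017):
    P,R=tool(cab,t,0.13,-1);g=movel(P,frame=R,max_speed=25,guard=14);s=rep(t)
    if g: print("GUARD");break
wait(.3);rep(t)
c=camera("wrist");np.savez("w4.npz",**c);cv2.imwrite("pics/w4.png",c["image"])
W=cloud(c);h=np.array([cab[0],cab[1],0])+Rz(cab[2])@[-121,-152,0];L=(W-h)@Rz(cab[2])
for u in(70,90,110,125):
    q=L[:,u];k=(abs(q[:,2]-214.7)<1.3)&(q[:,1]<290);b=(q[:,2]>228)&(q[:,1]<300)&(q[:,0]<-8)
    print(u,"keeper rows",[(v,q[v,0]) for v in np.where(k)[0]][::2]);print("  bar",[(v,q[v]) for v in np.where(b)[0]][::4])
E
```

```text
0.08 7.53 barF [ 1.2 -3.4 -1.8] T [-0.8 -0.3 -0. ] 24.4
0.06 7.84 barF [ 1.1 -4.6 -0.9] T [-1.2 -0.   0. ] 24.0
0.045 8.12 barF [-1.1 -5.1 -1.5] T [-1.3  0.1  0.1] 24.3
0.03 8.39 barF [-2.2 -5.3 -1.1] T [-1.4  0.4  0.2] 23.9
0.017 8.65 barF [-3.3 -7.  -1.6] T [-1.5  0.7  0.2] 24.5
0.017 8.95 barF [-3.7 -5.3 -0.7] T [-1.5  0.6  0.2] 24.2
70 keeper rows []
  bar [(np.int64(213), array([-18.4, 280.9, 228.7])), (np.int64(217), array([-18.7, 277.8, 232.5])), (np.int64(221), array([-18.6, 273.9, 237.3])), (np.int64(225), array([-19.2, 271.8, 239.9])), (np.int64(229), array([-20.8, 272.3, 239.7])), (np.int64(233), array([-22.5, 272.7, 239.5])), (np.int64(344), array([-36. , 242.3, 279.3])), (np.int64(348), array([-36.1, 241.3, 280.5])), (np.int64(352), array([-35.3, 239.4, 282.7])), (np.int64(356), array([-35.8, 238.8, 283.4])), (np.int64(360), array([-35.1, 237.2, 285.3])), (np.int64(364), array([-35.8, 236.9, 285.8])), (np.int64(368), array([-35.6, 235.8, 287.1])), (np.int64(372), array([-35.1, 234.4, 288.7])), (np.int64(376), array([-35.9, 234.3, 289. ])), (np.int64(380), array([-36.3, 2
[... 5671 characters left out ...]
int64(362), array([-41. , 229. , 277.8])), (np.int64(366), array([-42.3, 229.2, 277.8])), (np.int64(370), array([-43.9, 229.6, 277.4])), (np.int64(374), array([-44.9, 229.5, 277.7])), (np.int64(378), array([-45.2, 229. , 278.6])), (np.int64(382), array([-47.7, 230. , 277.4])), (np.int64(386), array([-48.7, 230. , 277.7])), (np.int64(390), array([-48.2, 228.8, 279.4])), (np.int64(394), array([-49.7, 229.2, 279.2])), (np.int64(398), array([-51.5, 229.6, 278.8])), (np.int64(402), array([-52.6, 229.7, 279. ])), (np.int64(406), array([-54.9, 230.5, 278.1])), (np.int64(410), array([-55.1, 229.9, 279. ])), (np.int64(414), array([-55.4, 229.4, 279.9])), (np.int64(418), array([-57.3, 229.9, 279.5]))]
```

View pics/w4.png

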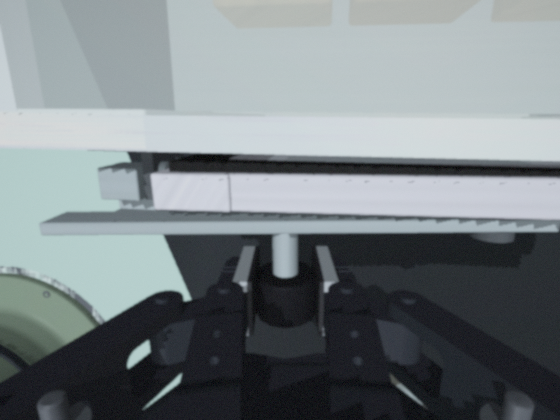

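The bar's mid-line is at x ≈ -20.8 and the notch centre at ≈ -19.4 (image: bar at row 222, land's edge at about (120,200)). It needs about 1.4 mm more, which means θ = 0.012. Next I probe downward gently under guard, and shift if it meets the keeper.

```bash
cat > probe.py <<'E'
from h import *
from workcell import *
np.set_printoptions(precision=1,suppress=True)
cab=json.load(open("est.json"))["cab"]
def rep(t,p):
    s=read_state();B=Rz(cab[2]+t);k=s["eef_pos"];print(round(t,3),p,round(s["time"],2),"barF",B.T@s["ft_force"],"T",np.round(B.T@s["torque"],2),"z",round(k[2]-tool(cab,t,0,-1)[0][2],1));return s
def go(t,p,v,g):
    P,R=tool(cab,t,p,-1);return movel(P,frame=R,max_speed=v,guard=g)
E
python3 - <<'E'
from probe import *
for t in(0.012,0.016,0.008,0.020,0.004):
    go(t,0.13,20,14);go(t,0.095,20,10);rep(t,.095)
    hit=go(t,0.04,8,5);rep(t,.04)
    if not hit: print("IN",t);break
    if hit: go(t,0.13,20,None)
E
```

```text
0.012 0.095 9.54 barF [-4.  -6.5 -1.7] T [-1.6  0.8  0.3] z 7.7
0.012 0.04 10.26 barF [-3.4 -6.7 -0.7] T [-1.5  0.7  0.3] z 3.3
IN 0.012
```

```bash
python3 - <<'E'
from probe import *
t=0.012
for p in(0.02,0.006): print(go(t,p,8,5));rep(t,p)
wait(.3);rep(t,p)
c=camera("wrist");np.savez("w5.npz",**c);cv2.imwrite("pics/w5.png",c["image"])
W=cloud(c);h=np.array([cab[0],cab[1],0])+Rz(cab[2])@[-121,-152,0];L=(W-h)@Rz(cab[2])
for u in(90,110): print([L[v,u] for v in range(190,240,4)])
E
```

```text
False
0.012 0.02 10.62 barF [-3.4 -6.9 -1.3] T [-1.4  0.8  0.2] z 1.7
False
0.012 0.006 10.91 barF [-3.1 -7.2 -0.9] T [-1.5  0.8  0.1] z 0.5
0.012 0.006 11.21 barF [-3.8 -6.  -0.3] T [-1.4  0.7  0.2] z 0.5
[array([ -5.7, 267.8, 216. ]), array([ -7.5, 268.7, 214.8]), array([ -9.1, 268.9, 214.8]), array([-10.4, 268.8, 215.4]), array([-12.2, 269.5, 214.6]), array([-13.6, 269.3, 215.3]), array([-15.3, 269.9, 214.7]), array([-17.2, 270.6, 213.9]), array([-16.8, 267.1, 220. ]), array([-18.2, 267.1, 220.3]), array([-19.4, 266.8, 221.1]), array([-21.7, 268.2, 219.2]), array([-25.1, 271.4, 214.5])]
[array([ -6. , 261.3, 214.3]), array([ -7.4, 261.2, 214.9]), array([ -8.9, 261.3, 215. ]), array([-10.4, 261.4, 215.2]), array([-12. , 261.7, 215. ]), array([-13.8, 262.3, 214.4]), array([-15.2, 262.2, 214.9]), array([-17.2, 263.3, 213.3]), array([-16.8, 259.9, 219.7]), array([-18.2, 260. , 219.9]), array([-19.6, 259.9, 220.5]), array([-21.4, 260.6, 219.6]), array([-24.9, 263.5, 214.8])]
```

View pics/w5.png

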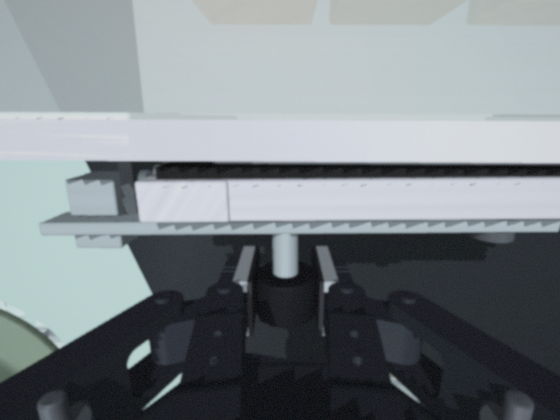

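The image shows the bar (row 225) lying between the land (95,195) and the lip (100,240), with its top at z ≈ 220, so it is level in the notch. I'll let go and withdraw.

```bash
python3 - <<'E'
from probe import *
open_gripper();wait(.3);s=read_state();print(s["finger_gap"],s["ft_force"])
print(movel(s["eef_pos"]+np.array([0,0,110]),max_speed=80,guard=10));wait(.5)
s=read_state();print(s["time"],s["eef_pos"])
c=camera("wrist");cv2.imwrite("pics/w6.png",c["image"])
E
```

```text
85.51143703722816 [ 0.3  0.7 -0.2]
False
14.2083 [454.5 127.5 301.5]
```

View pics/w6.png

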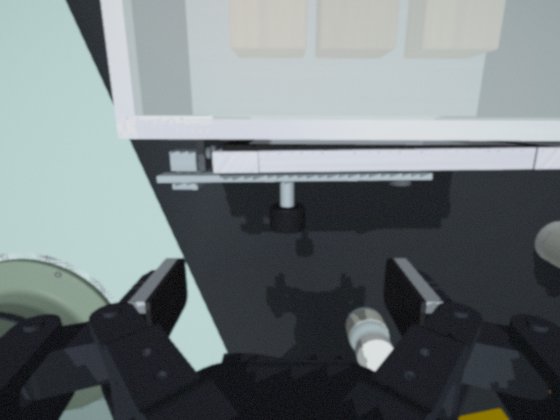

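The door is shut. The bar (row 178) lies in the keeper between the land (183,160) and the lip (185,187), and the gripper is clear.

```bash
python3 -c "
from workcell import *
print(finish_job())"
```

```text
the job is handed in; nothing more can be done
None
```

The job is handed in: the door is shut on its seal, the bar was seen lying level in the keeper's notch, the gripper is open and clear, no bystander was touched, and it took about 14 s of the 54 s; no verdict came back.

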